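Crack open the stuck lid of a drying chamber and hold it ajar

ROBOT

A 7-joint arm with a two-finger parallel gripper is mounted at the origin on a cart in front of the work surface, level with it; the furniture and walls round the work are solid. World frame = base frame: x ahead of the robot, y to its left, z up, the work surface at z = 0. Lengths are in m, angles in degrees, forces in N, time in s.
With the tool pointing down it reaches from about 0.425 to 0.875 m from the base axis. Payload 4.7 kg.
Tool frame: the origin (TCP) lies between the finger pads; the fingertips stand 8 mm ahead of it and the grasp point (between the pads) lies 11 mm behind it (env.tip_extent is the distance from the TCP to the fingertips, in m); z points along the fingers, y is the line along which they close (so a half turn about z gives the same grasp; the last joint's range is limited). The gripper opens to 87 mm and grips with 3 to 60 N. Pads are 19 mm wide; open, the fingers measure 117 mm over their backs; the gripper's body (75 mm by 190 mm) begins 51 mm behind the grasp point.
Start: joints at [71.855, 18.392, -4.016, 83.108, 1.295, 78.541, -3.26], TCP at [0.211, -0.615, 0.231] pointing down, gripper open.
Joint ranges: [-163.93, 163.93], [-17.29, 119.83], [-79.2, 71.16], [3.27, 140.29], [-89.18, 269.18], [5.43, 117.66], [-154.24, 154.24]. Speed limits (degrees/s): [147.25, 147.25, 180, 180, 180, 180, 180].

INTERFACE

Orientations are given as [roll, pitch, yaw] about the fixed x, y, z axes, in that order (R = Rz(yaw) Ry(pitch) Rx(roll)).
In Python, from cell import sensors, vision, workorder, env gives the robot as it stands.
- The arm moves only by the tool drive_tool, never from a script. Its argument "moves" is a list of rows, each an object of numbers: "x", "y", "z": the shift along the tool's x, y, z in mm; "rx", "ry", "rz": the turn, a rotation vector about the tool's x, y, z in rad; "fingers": the closure, from -1 (fully open) to 1 (shut). In form: [{"x": .., "y": .., "z": .., "rx": .., "ry": .., "rz": .., "fingers": ..}, ...]. A call has 1 to 20 rows; each row is the pose to reach, as a shift and turn from the pose commanded when the call began, along the tool's axes at that moment; what a row does not reach only later rows make up. A row lasts 1/8 s, in which the tool goes at most 62.5 mm and 10.7 degrees, less where a joint would pass 70% of its speed; a pose out of reach is approached as far as the arm can. A call with a gripper value outside its range is refused whole. The fingers move at their own pace and stop on an object; "force" is the grip in N (left out, the last holds). Time passes only in rows, so rows that repeat a pose let the fingers close. It gives the time, the measured TCP pose, the force, the opening and the grip force at its end, in the units of the state.
- sensors.get_obs(): the state, without advancing time (a new reading comes with each control period).
- vision.read_camera(name): name is "side" or "top" or "wrist"; returns a dict with "image" (420x560x3 uint8, red, green, blue), "fx", "fy", "cx", "cy" (pixels), "R" (3x3) and "t" (3): a world point X has camera coordinates R X + t. Camera axes: x right, y down, z forward; pixel columns grow to the right and rows downward; lengths in m; the calibration is good to about 2 mm. A picture is of the moment at which its call begins. There is no depth.
- workorder.sign_off(): hands the job in; it is judged then, once.
The state is a dict: "time_s": time; "qpos": joint angles; "joint_velocities": joint speeds; "effort": joint torques, N m; "tool_pos": TCP position; "tool_rot": TCP orientation; "force": force on the tool from outside, world axes, zero at the start; "wrist_torque": the same for the moment, N m; "grip_width": finger opening in m; "grasp_force": force on a finger pad.
Only numpy, scipy, OpenCV 4.12 (cv2) and the standard library are available. Lean on these libraries where they do the work, as an engineer would, in place of code of your own. Each camera call takes 0.05 s, during which the arm holds its last target. There are 200 camera calls.

TASK

The samples in the small blue drying chamber are dry, but its gasket has stuck to the lid. Flip the red cam lever up and over towards you until it stands upright or beyond, which draws the bolt off the lid, then take the lid by its black bar handle, break it free of the gasket and hold it just ajar, its front edge about 30 mm (two fingers) above where it lay, so that air seeps in without blowing the powder about. Never let the front edge rise more than 70 mm, do not shift the things lying around, and finish with the gripper still holding the lid still at that gap.

Things in the scene. Friction and masses are not known exactly. Their poses are not given: they have to be found in the camera images.
- chamber: the drying chamber: a dark blue metal box 200 mm deep (x) by 260 mm wide (y), rim 75 mm high, flat top of its clear lid 90 mm high, fixed to the bench at a varying place and yaw (within 0.3 rad). Origin: centre of its underside; x points from its front (towards the robot) to the hinge at the back, y to its left. Lever at its front right, lid handle at front left. Crucibles inside are fixed
- cam_lever (a joint): angle of the cam lever in rad. 0: locked, level, pointing back over the lid (the chamber's +x); grows as its end is lifted up and over towards the robot; 1.57 upright, end stop 1.85. Starts at 0 to 0.15. About 3 N at the grip move it and it stays where it is left. Its cam draws the bolt back: clear of the lid from 1.3 rad on; before that the bolt keeps the lid shut
- lever_grip (a point): middle of the lever's red grip, 75 mm from the pivot; the grip is 16 mm wide (along the hinge line), 11 mm thick, 48 mm long and ends 19 mm beyond this point. Locked, this point is 26 mm above the lid's flat top. Can be pinched across its width from above; it turns between the finger pads as it is flipped. x axis along the lever to its end, y along the hinge line
- lever_pivot (a point): pivot of the cam lever, 118 mm in front of the chamber's centre, 80 mm to its right, 116 mm above the bench; same axes as lever_grip
- lid (a joint): opening angle of the lid in rad; 0 shut, grows as the front edge rises; rise of the front edge = 0.212 m x sin(angle): 30 mm is 0.142 rad, 70 mm is 0.336 rad. The stuck gasket lets go at about 18 N of upward pull at the handle; over the next 8 mm or so the pull falls to the lid's weight alone, 2 to 4 N at the handle, and stays so. Let go, the lid drops back shut or nearly so
- lid_handle (a point): middle of the lid's black bar handle: a round bar 12 mm in diameter, 80 mm between the centres of its two posts, running along the chamber's y, 34 mm above the lid's flat top; 180 mm in front of the hinge line. Shut, it is 72 mm in front of and 45 mm left of the chamber's centre and 124 mm above the bench. Moves with the lid; y axis along the bar
- lid_hinge (a point): point of the lid's hinge line straight behind the handle's middle, 84 mm above the bench; the hinge line runs along the chamber's y
- lid_front_edge (a point): middle of the lower front edge of the lid; lies 78 mm above the bench when shut
- crucible_tongs: steel crucible tongs, 220 mm long and 9 mm high, lying to the right of the chamber, leave alone; origin at the middle of the underside
- beaker_150: glass beaker, 67 mm across and 80 mm high, right of the tongs, leave alone; origin at the middle of the underside
- tape_roll: roll of tan tape, 57 mm across, 18 mm high, leave alone; origin at the middle of the underside
- vial_2: sample vial with blue cap, 23 mm across, 52 mm high, leave alone; origin at the middle of the underside
- marker_0: blue marker pen, 135 mm long, 16 mm thick, lying on the blue notebook at the far right, leave alone; origin at the middle of the underside

How it is judged (in metres and radians):
On the way, in this order (a step that is already met when the one before it is completed fails the run):
1. the cam lever is flipped upright or nearly so (over 1.35 rad) while the lid is still shut (value of joint cam_lever above 1.35 rad and value of joint lid below 0.02 rad), for 0.2 s.
2. the seal is broken: the gripper has the lid, its front edge some 10 mm up (value of joint lid above 0.05 rad and contact force between the fingers and lid above 1 N), for 0.1 s.
At the end, for the whole second after the job is handed in: the lid is held still and ajar, its front edge 18 to 46 mm up (0.085 to 0.22 rad), by the fingers, which press on it with more than 2 N; the cam lever is still flipped back (over 1.25 rad) (value of joint lid between 0.085 and 0.22 rad and velocity of joint lid between -0.05 and 0.05 rad/s and contact force between the fingers and lid above 2 N and value of joint cam_lever above 1.25 rad); the arm keeps its last pose, push and grip.
It fails at once if the lid's front edge rises more than 70 mm (value of joint lid above 0.336 rad).
It fails at once if a thing lying around is shifted by more than 30 mm (distance of any of crucible_tongs, beaker_150, tape_roll, vial_2, marker_0 from where it was at the start of the episode above 0.03 m).
It also fails if it takes over 48 s, if anything falls off the work surface, if the arm or the gripper's body presses on something with over 40 N, if the wrist force passes 120 N, or if a joint passes its speed limit or range.

## Working session

There is one attempt and no reset: what is moved stays moved. The work goes in short steps, Python scripts to look and compute and a tool call to move; the robot and the scene stay as the last step left them, time stands still between calls to the robot, and variables do not carry over. Pictures are saved under pics/ and viewed, at most 10 in all, crops included, and the job is handed in when it is done.

Besides the shell and the picture viewer there is one more tool, called after ">>>" by a JSON object that holds its "api" and its "payload", one argument or row to a line. drive_tool: Moves the arm, as the interface text tells. Its arguments: {"type":"object","properties":{"moves":{"type":"array"},"force":{"type":"number"}},"required":["moves"]}

```bash
mkdir -p pics; python3 - <<'E'
from cell import sensors, vision, env
import cv2, numpy as np
for n in ("top","side"):
    c=vision.read_camera(n); cv2.imwrite(f"pics/{n}0.png",c["image"][:,:,::-1])
    print(n,c["fx"],c["cx"],c["cy"],np.round(c["R"],3).tolist(),np.round(c["t"],3).tolist())
o=sensors.get_obs(); print(o["tool_pos"],o["tool_rot"],o["time_s"],o["grip_width"],env.tip_extent)
E
```

```text
top 436.87035807955573 277.5544092971555 205.05023938506656 [[-0.016, -1.0, -0.004], [-0.973, 0.017, -0.23], [0.23, 0.0, -0.973]] [-0.151, 0.596, 1.06]
side 460.8409288649445 288.3024396560425 213.8196432787618 [[0.999, -0.028, 0.02], [0.005, -0.444, -0.896], [0.034, 0.896, -0.443]] [-0.577, 0.006, 1.335]
[ 0.21090303 -0.61430842  0.22958697] [-1.79900353e+02  7.22134882e-03  1.89559692e+01] 0.1 0.08670424888744373 0.008
```

View pics/top0.png

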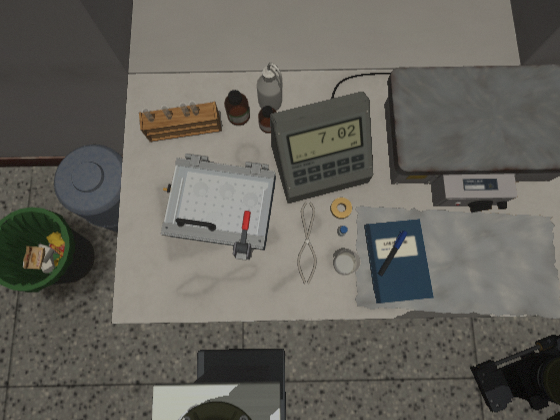

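View pics/side0.png

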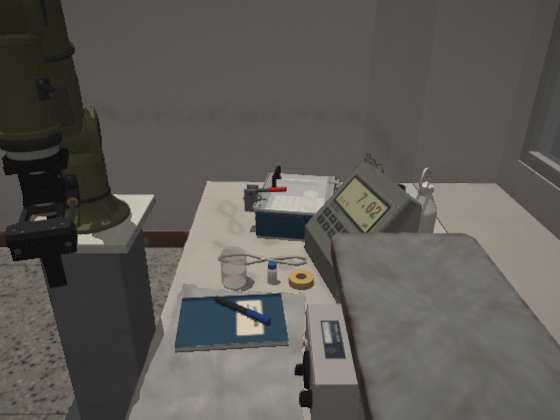

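The top view shows the red grip near (246,220), the black handle from (178,221) to (213,228), and the lever pivot block near (242,250). The side view shows the grip near (272,189) and the handle near (277,175).

```bash
cat > h.py <<'E'
import numpy as np, cv2
from cell import sensors, vision, env
def ray(c,uv):
    d=np.array([(uv[0]-c["cx"])/c["fx"],(uv[1]-c["cy"])/c["fy"],1.]); R=np.array(c["R"]); 
    return -R.T@np.array(c["t"]), R.T@d
def onz(c,uv,z):
    o,d=ray(c,uv); return o+d*(z-o[2])/d[2]
def tri(c1,u1,c2,u2):
    A=[];b=[]
    for c,u in((c1,u1),(c2,u2)):
        o,d=ray(c,u); d=d/np.linalg.norm(d); P=np.eye(3)-np.outer(d,d); A.append(P); b.append(P@o)
    return np.linalg.lstsq(np.vstack(A),np.hstack(b),rcond=None)[0]
def red(im):
    r,g,b=[im[:,:,i].astype(int) for i in range(3)]; return ((r>110)&(g<70)&(b<70)).astype(np.uint8)
def blob(m,box):
    x0,y0,x1,y1=box; k=np.zeros_like(m); k[y0:y1,x0:x1]=m[y0:y1,x0:x1]
    ys,xs=np.nonzero(k); return np.c_[xs,ys].astype(np.float32)
E
python3 - <<'E'
from h import *
T=vision.read_camera("top");S=vision.read_camera("side")
rt=blob(red(T["image"]),(225,195,265,245));rs=blob(red(S["image"]),(240,170,300,210))
dk=(T["image"].max(2)<60).astype(np.uint8)
hb=blob(dk,(168,210,220,235))
for n,p in(("redT",rt),("redS",rs),("hand",hb)): print(n,len(p),p.mean(0),cv2.minAreaRect(p))
g=tri(T,rt.mean(0),S,rs.mean(0));print("grip tri",g,"onz",onz(T,rt.mean(0),.118))
(vx,vy,x,y)=cv2.fitLine(rt,cv2.DIST_L2,0,.01,.01).ravel()
a=onz(T,(x,y),.118);b=onz(T,(x+10*vx,y+10*vy),.118);print("lever yaw",np.degrees(np.arctan2(*(b-a)[1::-1])))
cv2.imwrite("pics/zt.png",cv2.resize(T["image"][145:265,155:285,::-1],None,fx=6,fy=5,interpolation=cv2.INTER_CUBIC)[:600,:780])
E
```

```text
redT 113 [245.67256 220.1062 ] ((245.7100067138672, 220.0299835205078), (5.939697742462158, 18.526199340820312), 8.130102157592773)
redS 47 [276.72342 188.2766 ] ((277.0, 188.5), (3.0, 16.0), 90.0)
hand 188 [195.20744 223.24467] ((195.4102325439453, 224.09246826171875), (39.90814971923828, 7.010891914367676), 8.61564826965332)
grip tri [ 0.54241142 -0.08337282  0.12725693] onz [ 0.54500306 -0.08260987  0.118     ]
lever yaw -7.95758061433673
```

View pics/zt.png

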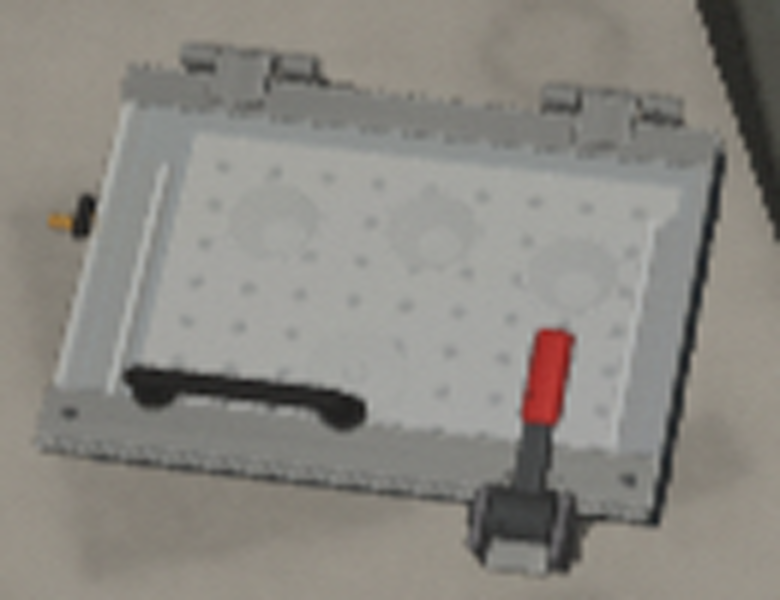

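```bash
cat >> h.py <<'E'
from scipy.spatial.transform import Rotation as Ro
def shift(target,rpy=None):
    "shift (mm) and turn (rad) in tool axes, from measured pose to the target"
    o=sensors.get_obs(); R=Ro.from_euler("xyz",o["tool_rot"],degrees=True)
    s=R.inv().apply(np.array(target)-o["tool_pos"])*1000
    w=(R.inv()*Ro.from_euler("xyz",rpy,degrees=True)).as_rotvec() if rpy is not None else None
    return np.round(s,1),None if w is None else np.round(w,3)
E
python3 - <<'E'
from h import *
T=vision.read_camera("top")
for q in((130,372),(362,403),(247,388)): print("handle",onz(T,(155+q[0]/6,145+q[1]/5),.127))
S=vision.read_camera("side")
dk=(S["image"].max(2)<45).astype(np.uint8);hb=blob(dk,(268,160,288,186));print(len(hb),hb.mean(0),hb.min(0),hb.max(0))
for z in (.11,.12,.125): print(onz(T,(245.67,220.1),z))
for q in((130,372),(362,403)): pass
# chamber corners (rim) for yaw: front edge left/right, lid top
a=onz(T,(155+45/6,145+452/5),.08);b=onz(T,(155+655/6,145+522/5),.08);print("front",a,b,np.degrees(np.arctan2(-(a-b)[0],(a-b)[1])))
print(shift((.543,-.083,.23),(180,0,-8)))
E
```

```text
handle [0.54783665 0.08458878 0.127     ]
handle [ 0.53088331 -0.00975736  0.127     ]
handle [0.53908999 0.0369168  0.127     ]
82 [276.07318 174.69513] [273. 166.] [280. 185.]
[ 0.54663412 -0.08200123  0.11      ]
[ 0.54461481 -0.08275418  0.12      ]
[ 0.54360516 -0.08313065  0.125     ]
front [0.5169944  0.12993444 0.08      ] [ 0.47722641 -0.12601447  0.08      ] -8.831697349450428
(array([ 4.867e+02, -3.950e+02,  4.000e-01]), array([-0.001,  0.   ,  0.47 ]))
```

>>> {"api": "drive_tool", "payload": {
  "moves": [
    {"x": 40, "y": -33, "z": -20, "rz": 0},
    {"x": 90, "y": -75, "z": -30, "rz": 0.1},
    {"x": 140, "y": -115, "z": -30, "rz": 0.2},
    {"x": 190, "y": -155, "z": -30, "rz": 0.3},
    {"x": 240, "y": -196, "z": -30, "rz": 0.4},
    {"x": 290, "y": -236, "z": -30, "rz": 0.478},
    {"x": 340, "y": -277, "z": -30, "rz": 0.478},
    {"x": 390, "y": -317, "z": -30, "rz": 0.478},
    {"x": 440, "y": -357, "z": -20, "rz": 0.478},
    {"x": 486, "y": -395, "z": -10, "rz": 0.478},
    {"x": 486, "y": -395, "z": 0, "rz": 0.478},
    {"x": 486, "y": -395, "z": 0, "rz": 0.478},
    {"x": 486, "y": -395, "z": 0, "rz": 0.478}
  ]
}}

```text
invalid input at $.moves[0]: expected keys x, y, z, rx, ry, rz, fingers
```

```bash
python3 - <<'E'
from h import *
W=vision.read_camera("wrist");cv2.imwrite("pics/w1.png",W["image"][:,:,::-1])
S=vision.read_camera("side");T=vision.read_camera("top")
o=sensors.get_obs();print(o["tool_pos"],o["tool_rot"],o["qpos"],o["time_s"])
p=blob(red(W["image"]),(0,0,560,420));print(len(p),p.mean(0),cv2.minAreaRect(p))
u=cv2.minAreaRect(p)[0]
for z in(.12,.127):print(onz(W,u,z))
rs=blob(red(S["image"]),(240,170,300,210));print("tri",tri(W,p.mean(0),S,rs.mean(0)))
vx,vy,x,y=cv2.fitLine(p,cv2.DIST_L2,0,.01,.01).ravel()
a=onz(W,(x,y),.125);b=onz(W,(x+20*vx,y+20*vy),.125);print("yaw",np.degrees(np.arctan2((b-a)[1],(b-a)[0])))
E
```

```text
[ 0.21109613 -0.61474305  0.23047033] [-1.79993994e+02  2.94230839e-03  1.89545041e+01] [71.85374091 18.39784176 -4.01668161 83.11315251  1.29523243 78.54016866
 -3.26127344] 0.45
0 [nan nan] ((0.0, 0.0), (0.0, 0.0), 0.0)
[ 0.29953612 -0.35267428  0.12      ]
[ 0.29930488 -0.35890954  0.127     ]
 ** On entry to DLASCL parameter number  4 had an illegal value
 ** On entry to DLASCL parameter number  4 had an illegal value<stdin>:5: RuntimeWarning: Mean of empty slice.
  ret = um.true_divide(
<stdin>:8: RuntimeWarning: Mean of empty slice.
Traceback (most recent call last):
  File "h.py", line 12, in tri
    return np.linalg.lstsq(np.vstack(A),np.hstack(b),rcond=None)[0]
           ~~~~~~~~~~~~~~~^^^^^^^^^^^^^^^^^^^^^^^^^^^^^^^^^^^^^^
numpy.linalg.LinAlgError: SVD did not converge in Linear Least Squares
```

View pics/w1.png

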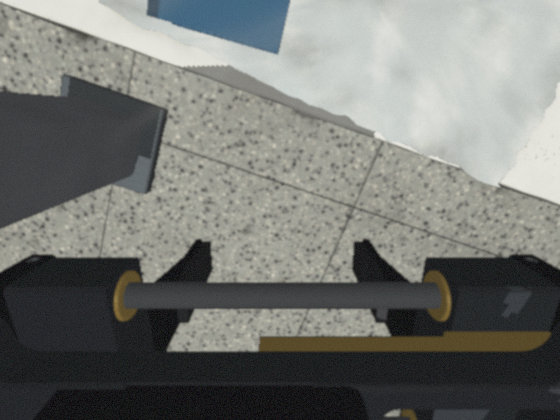

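The move was refused because every row needs all seven keys. The wrist picture was still taken at the start pose: fingertips near (205,245) and (365,245), floor and bench edge ahead, and no lever in view.

>>> {"api": "drive_tool", "payload": {
  "moves": [
    {"x": 40, "y": -33, "z": -20, "rx": 0, "ry": 0, "rz": 0, "fingers": -1},
    {"x": 90, "y": -75, "z": -30, "rx": 0, "ry": 0, "rz": 0.1, "fingers": -1},
    {"x": 140, "y": -115, "z": -30, "rx": 0, "ry": 0, "rz": 0.2, "fingers": -1},
    {"x": 190, "y": -155, "z": -30, "rx": 0, "ry": 0, "rz": 0.3, "fingers": -1},
    {"x": 240, "y": -196, "z": -30, "rx": 0, "ry": 0, "rz": 0.4, "fingers": -1},
    {"x": 290, "y": -236, "z": -30, "rx": 0, "ry": 0, "rz": 0.478, "fingers": -1},
    {"x": 340, "y": -277, "z": -30, "rx": 0, "ry": 0, "rz": 0.478, "fingers": -1},
    {"x": 390, "y": -317, "z": -30, "rx": 0, "ry": 0, "rz": 0.478, "fingers": -1},
    {"x": 440, "y": -357, "z": -20, "rx": 0, "ry": 0, "rz": 0.478, "fingers": -1},
    {"x": 486, "y": -395, "z": -10, "rx": 0, "ry": 0, "rz": 0.478, "fingers": -1},
    {"x": 486, "y": -395, "z": 0, "rx": 0, "ry": 0, "rz": 0.478, "fingers": -1},
    {"x": 486, "y": -395, "z": 0, "rx": 0, "ry": 0, "rz": 0.478, "fingers": -1},
    {"x": 486, "y": -395, "z": 0, "rx": 0, "ry": 0, "rz": 0.478, "fingers": -1}
  ],
  "force": 15
}}

```text
time_s: 2.08
tool_pos: [0.5419, -0.0857, 0.2307]
tool_rot: [179.9, 0.0, -8.6]
force: [-0.2, -1.9, -0.8]
grip_width: 0.0874
grasp_force: 0.0
```

```bash
python3 - <<'E'
from h import *
W=vision.read_camera("wrist");cv2.imwrite("pics/w2.png",W["image"][:,:,::-1])
o=sensors.get_obs();print(o["tool_pos"],o["tool_rot"],o["qpos"],o["time_s"])
p=blob(red(W["image"]),(0,0,560,420));print(len(p))
if len(p)>20:
    r=cv2.minAreaRect(p);u=r[0];print(r)
    for z in(.12,.127):print(onz(W,u,z))
    vx,vy,x,y=cv2.fitLine(p,cv2.DIST_L2,0,.01,.01).ravel()
    a=onz(W,(x,y),.125);b=onz(W,(x+20*vx,y+20*vy),.125);print("yaw",np.degrees(np.arctan2((b-a)[1],(b-a)[0])))
E
```

```text
[ 0.54202025 -0.08582124  0.23097677] [ 1.79929426e+02 -2.55989715e-02 -8.63953398e+00] [ 34.80464469   7.98748838 -31.23197341  96.75760143   4.32537516
  76.41832949 -95.83592303] 2.125
1
```

View pics/w2.png

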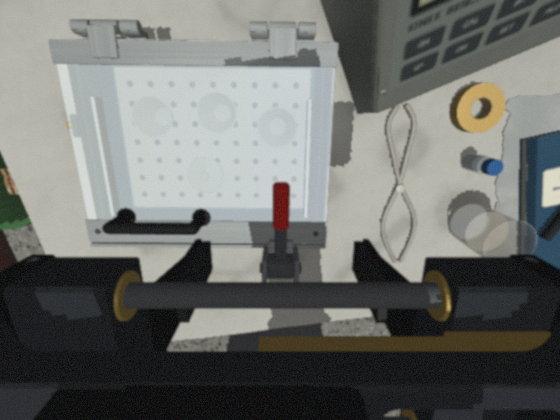

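The wrist view is square to the chamber, with the lid front edge level at row 243. The red grip is vertical at (281,206), and the black bar runs from (107,228) to (205,227).

```bash
python3 - <<'E'
from h import *
W=vision.read_camera("wrist");im=W["image"].astype(int)
m=((im[:,:,0]>80)&(im[:,:,1]<50)&(im[:,:,2]<60)).astype(np.uint8)
p=blob(m,(260,160,310,250));r=cv2.minAreaRect(p);print(len(p),r,p.min(0),p.max(0))
for z in(.12,.127):print("grip",onz(W,r[0],z))
a,b=onz(W,(r[0][0],p[:,1].min()),.127),onz(W,(r[0][0],p[:,1].max()),.127);print("grip len",np.linalg.norm(a-b),a,b)
k=(im.max(2)<40).astype(np.uint8);h=blob(k,(95,221,215,237));print("bar",len(h),h.min(0),h.max(0),cv2.minAreaRect(h),np.median(h,0))
mid=(h.min(0)+h.max(0))/2
for z in(.12,.124,.13):print("handle",onz(W,mid,z))
E
```

```text
644 ((280.5, 206.5), (45.0, 15.0), 90.0) [273. 184.] [288. 229.]
grip [ 0.54197964 -0.08498349  0.12      ]
grip [ 0.54417719 -0.08534182  0.127     ]
grip len 0.04401958598835229 [ 0.56540112 -0.08860352  0.127     ] [ 0.52189232 -0.08191708  0.127     ]
bar 825 [104. 221.] [206. 232.] ((155.0, 226.5), (11.0, 102.0), 90.0) [148. 227.]
handle [0.54022624 0.03939261 0.12      ]
handle [0.54150842 0.03731233 0.124     ]
handle [0.54343169 0.03419192 0.13      ]
```

>>> {"api": "drive_tool", "payload": {
  "moves": [
    {"x": 3, "y": 0, "z": 40, "rx": 0, "ry": 0, "rz": 0, "fingers": -1},
    {"x": 3, "y": 0, "z": 75, "rx": 0, "ry": 0, "rz": 0, "fingers": -1},
    {"x": 3, "y": 0, "z": 105, "rx": 0, "ry": 0, "rz": 0, "fingers": -1},
    {"x": 3, "y": 0, "z": 120, "rx": 0, "ry": 0, "rz": 0, "fingers": -1},
    {"x": 3, "y": 0, "z": 120, "rx": 0, "ry": 0, "rz": 0, "fingers": -1},
    {"x": 3, "y": 0, "z": 120, "rx": 0, "ry": 0, "rz": 0, "fingers": 1},
    {"x": 3, "y": 0, "z": 120, "rx": 0, "ry": 0, "rz": 0, "fingers": 1},
    {"x": 3, "y": 0, "z": 120, "rx": 0, "ry": 0, "rz": 0, "fingers": 1},
    {"x": 3, "y": 0, "z": 120, "rx": 0, "ry": 0, "rz": 0, "fingers": 1},
    {"x": 3, "y": 0, "z": 120, "rx": 0, "ry": 0, "rz": 0, "fingers": 1},
    {"x": 3, "y": 0, "z": 120, "rx": 0, "ry": 0, "rz": 0, "fingers": 1}
  ],
  "force": 15
}}

```text
time_s: 3.55
tool_pos: [0.5454, -0.0838, 0.1105]
tool_rot: [180.0, 0.0, -8.4]
force: [0.4, -1.3, 0.2]
grip_width: 0.035
grasp_force: 0.0
```

>>> {"api": "drive_tool", "payload": {
  "moves": [
    {"x": 0, "y": 0, "z": 0, "rx": 0, "ry": 0, "rz": 0, "fingers": 1},
    {"x": 0, "y": 0, "z": 0, "rx": 0, "ry": 0, "rz": 0, "fingers": 1},
    {"x": 0, "y": 0, "z": 0, "rx": 0, "ry": 0, "rz": 0, "fingers": 1},
    {"x": 0, "y": 0, "z": 0, "rx": 0, "ry": 0, "rz": 0, "fingers": 1},
    {"x": 0, "y": 0, "z": 0, "rx": 0, "ry": 0, "rz": 0, "fingers": 1}
  ]
}}

```text
time_s: 4.18
tool_pos: [0.5452, -0.085, 0.1105]
tool_rot: [179.9, 0.0, -8.5]
force: [-1.3, -5.3, 0.6]
grip_width: 0.016
grasp_force: 15.0
```

Gripped at 16 mm, so I'll flip the lever along its arc.

>>> {"api": "drive_tool", "payload": {
  "moves": [
    {"x": -1.2, "y": 0, "z": -9.3, "rx": 0, "ry": 0, "rz": 0, "fingers": 1},
    {"x": -4.2, "y": 0, "z": -19.7, "rx": 0, "ry": 0, "rz": 0, "fingers": 1},
    {"x": -8.6, "y": 0, "z": -29.5, "rx": 0, "ry": 0, "rz": 0, "fingers": 1},
    {"x": -14.5, "y": 0, "z": -38.6, "rx": 0, "ry": 0, "rz": 0, "fingers": 1},
    {"x": -21.6, "y": 0, "z": -46.6, "rx": 0, "ry": 0, "rz": 0, "fingers": 1},
    {"x": -29.9, "y": 0, "z": -53.6, "rx": 0, "ry": 0, "rz": 0, "fingers": 1},
    {"x": -39, "y": 0, "z": -59.2, "rx": 0, "ry": 0, "rz": 0, "fingers": 1},
    {"x": -49, "y": 0, "z": -63.3, "rx": 0, "ry": 0, "rz": 0, "fingers": 1},
    {"x": -59.6, "y": 0, "z": -66, "rx": 0, "ry": 0, "rz": 0, "fingers": 1},
    {"x": -70, "y": 0, "z": -67, "rx": 0, "ry": 0, "rz": 0, "fingers": 1},
    {"x": -81, "y": 0, "z": -66.4, "rx": 0, "ry": 0, "rz": 0, "fingers": 1},
    {"x": -81, "y": 0, "z": -66.4, "rx": 0, "ry": 0, "rz": 0, "fingers": 1},
    {"x": -81, "y": 0, "z": -66.4, "rx": 0, "ry": 0, "rz": 0, "fingers": 1},
    {"x": -81, "y": 0, "z": -66.4, "rx": 0, "ry": 0, "rz": 0, "fingers": 1}
  ]
}}

```text
time_s: 5.92
tool_pos: [0.4665, -0.0724, 0.1778]
tool_rot: [179.9, -0.2, -8.4]
force: [0.4, -4.9, 2.5]
grip_width: 0.0158
grasp_force: 15.0
```

```bash
python3 - <<'E'
from h import *
S=vision.read_camera("side");cv2.imwrite("pics/s2.png",cv2.resize(S["image"][110:250,180:360,::-1],None,fx=4,fy=4))
o=sensors.get_obs();print(o["tool_pos"],o["tool_rot"],o["force"])
E
```

```text
[ 0.46655608 -0.07242672  0.17787361] [ 1.79948903e+02 -1.70258262e-01 -8.42865373e+00] [ 0.7283496  -5.67125581  2.92196009]
```

View pics/s2.png

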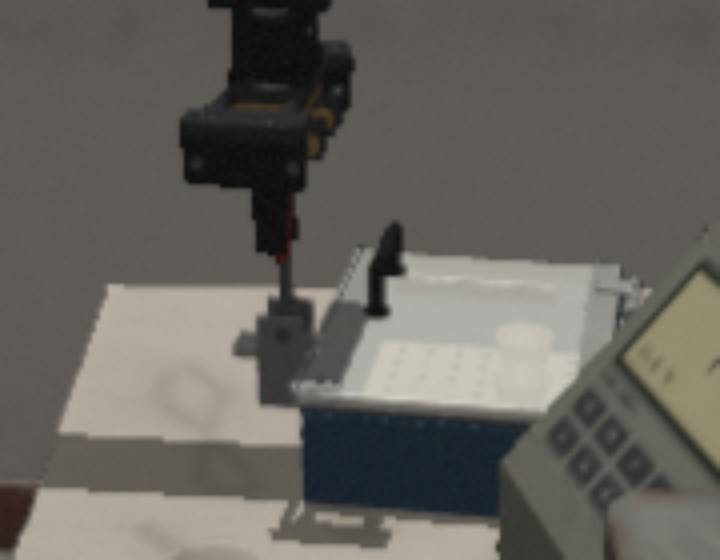

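The lever stands close to upright: the grip is near (287,230) and the pivot near (283,335) in the crop. I'll nudge it a little further back, then release and rise.

>>> {"api": "drive_tool", "payload": {
  "moves": [
    {"x": -5, "y": 0, "z": 0.5, "rx": 0, "ry": 0, "rz": 0, "fingers": 1},
    {"x": -10, "y": 0, "z": 1.5, "rx": 0, "ry": 0, "rz": 0, "fingers": 1},
    {"x": -10, "y": 0, "z": 1.5, "rx": 0, "ry": 0, "rz": 0, "fingers": 1},
    {"x": -10, "y": 0, "z": 1.5, "rx": 0, "ry": 0, "rz": 0, "fingers": 1},
    {"x": -10, "y": 0, "z": 1.5, "rx": 0, "ry": 0, "rz": 0, "fingers": -1},
    {"x": -10, "y": 0, "z": 1.5, "rx": 0, "ry": 0, "rz": 0, "fingers": -1},
    {"x": -10, "y": 0, "z": 1.5, "rx": 0, "ry": 0, "rz": 0, "fingers": -1},
    {"x": -10, "y": 0, "z": 1.5, "rx": 0, "ry": 0, "rz": 0, "fingers": -1},
    {"x": -10, "y": 0, "z": 1.5, "rx": 0, "ry": 0, "rz": 0, "fingers": -1},
    {"x": -10, "y": 0, "z": -20, "rx": 0, "ry": 0, "rz": 0, "fingers": -1},
    {"x": -10, "y": 0, "z": -50, "rx": 0, "ry": 0, "rz": 0, "fingers": -1},
    {"x": -10, "y": 0, "z": -80, "rx": 0, "ry": 0, "rz": 0, "fingers": -1},
    {"x": -10, "y": 0, "z": -80, "rx": 0, "ry": 0, "rz": 0, "fingers": -1},
    {"x": -10, "y": 0, "z": -80, "rx": 0, "ry": 0, "rz": 0, "fingers": -1}
  ]
}}

```text
time_s: 7.72
tool_pos: [0.455, -0.0704, 0.2563]
tool_rot: [180.0, 0.1, -8.4]
force: [0.2, -0.6, -0.3]
grip_width: 0.0864
grasp_force: 0.0
```

```bash
python3 - <<'E'
from h import *
S=vision.read_camera("side");T=vision.read_camera("top");W=vision.read_camera("wrist")
o=sensors.get_obs();print(o["tool_pos"],o["tool_rot"],o["force"])
im=S["image"].astype(int);m=((im[:,:,0]>80)&(im[:,:,1]<60)&(im[:,:,2]<60)).astype(np.uint8)
p=blob(m,(225,120,300,200));print(len(p),p.mean(0),p.min(0),p.max(0))
def proj(c,X): v=np.array(c["R"])@X+np.array(c["t"]); return v[:2]/v[2]*[c["fx"],c["fy"]]+[c["cx"],c["cy"]]
ax=np.array([np.cos(np.radians(-8.5)),np.sin(np.radians(-8.5)),0])
P=np.array([.4735,-.0745,.116])
for a in(1.3,1.45,1.57,1.7,1.85): print(a,[proj(S,P+r*(np.cos(a)*ax+[0,0,np.sin(a)])).round(1).tolist() for r in(.046,.07,.094)])
k=(W["image"].max(2)<40).astype(np.uint8)
print(shift((.525,.042,.235),(180,0,81.5)))
cv2.imwrite("pics/w3.png",W["image"][:,:,::-1])
E
```

```text
[ 0.4547527  -0.07034553  0.2558096 ] [-1.79986115e+02  1.16186103e-01 -8.43228489e+00] [ 0.4938149   0.2283948  -0.43860214]
58 [246.72414 164.82759] [244. 157.] [250. 173.]
1.3 [[255.5, 175.4], [257.8, 167.3], [260.2, 159.0]]
1.45 [[253.0, 174.8], [253.9, 166.3], [254.9, 157.7]]
1.57 [[250.9, 174.6], [250.8, 166.0], [250.6, 157.2]]
1.7 [[248.7, 174.5], [247.4, 166.0], [246.0, 157.2]]
1.85 [[246.2, 174.9], [243.5, 166.5], [240.8, 158.0]]
(array([  53.1, -121.4,   20.7]), array([-2.00e-03,  1.00e-03, -1.57e+00]))
```

View pics/w3.png

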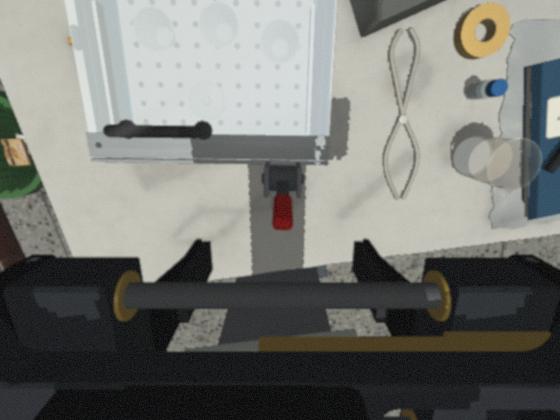

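The lever reads about 1.7 rad and the lid is still shut. In the wrist view the bar lies at row 130, columns 104–212.

```bash
python3 - <<'E'
from h import *
W=vision.read_camera("wrist");S=vision.read_camera("side")
k=(W["image"].max(2)<50).astype(np.uint8);h=blob(k,(95,115,220,145));print(len(h),h.min(0),h.max(0),cv2.minAreaRect(h))
cols=[(c,h[h[:,0]==c][:,1].min(),h[h[:,0]==c][:,1].max()) for c in range(104,214,9) if (h[:,0]==c).any()];print(cols)
b=np.median([(c[1]+c[2])/2 for c in cols]);mid=((h[:,0].min()+h[:,0].max())/2,b)
for z in(.12,.124,.128):print("h",onz(W,mid,z))
# side view: bar end/top seen almost end-on
d=(S["image"].max(2)<45).astype(np.uint8);q=blob(d,(268,160,288,178));print(q.mean(0),q.min(0),q.max(0)); 
print("tri",tri(W,mid,S,q.mean(0)))
E
```

```text
726 [105. 123.] [209. 138.] ((157.0, 130.5), (103.99998474121094, 14.999998092651367), 0.0)
[(113, np.float32(126.0), np.float32(127.0)), (140, np.float32(133.0), np.float32(135.0)), (149, np.float32(127.0), np.float32(135.0)), (158, np.float32(127.0), np.float32(136.0)), (167, np.float32(127.0), np.float32(136.0)), (176, np.float32(127.0), np.float32(136.0)), (185, np.float32(128.0), np.float32(136.0)), (194, np.float32(127.0), np.float32(137.0)), (203, np.float32(123.0), np.float32(138.0))]
h [0.53950422 0.03885346 0.12      ]
h [0.53948862 0.03717143 0.124     ]
h [0.53947302 0.0354894  0.128     ]
[276.7     172.53334] [273. 166.] [280. 177.]
tri [0.54091746 0.03669642 0.1250992 ]
```

>>> {"api": "drive_tool", "payload": {
  "moves": [
    {"x": 10, "y": -20, "z": 0, "rx": 0, "ry": 0, "rz": -0.18, "fingers": -1},
    {"x": 20, "y": -40, "z": 0, "rx": 0, "ry": 0, "rz": -0.36, "fingers": -1},
    {"x": 30, "y": -60, "z": 0, "rx": 0, "ry": 0, "rz": -0.54, "fingers": -1},
    {"x": 40, "y": -80, "z": 0, "rx": 0, "ry": 0, "rz": -0.72, "fingers": -1},
    {"x": 50, "y": -100, "z": 0, "rx": 0, "ry": 0, "rz": -0.9, "fingers": -1},
    {"x": 60, "y": -120, "z": 0, "rx": 0, "ry": 0, "rz": -1.08, "fingers": -1},
    {"x": 68.4, "y": -119.6, "z": 10, "rx": 0, "ry": 0, "rz": -1.26, "fingers": -1},
    {"x": 68.4, "y": -119.6, "z": 21, "rx": 0, "ry": 0, "rz": -1.44, "fingers": -1},
    {"x": 68.4, "y": -119.6, "z": 21, "rx": 0, "ry": 0, "rz": -1.571, "fingers": -1},
    {"x": 68.4, "y": -119.6, "z": 21, "rx": 0, "ry": 0, "rz": -1.571, "fingers": -1},
    {"x": 68.4, "y": -119.6, "z": 21, "rx": 0, "ry": 0, "rz": -1.571, "fingers": -1}
  ]
}}

```text
time_s: 9.35
tool_pos: [0.5406, 0.0378, 0.2358]
tool_rot: [-180.0, 0.0, 81.5]
force: [-0.4, -0.2, 0.2]
grip_width: 0.0872
grasp_force: 0.0
```

```bash
python3 - <<'E'
from h import *
W=vision.read_camera("wrist");cv2.imwrite("pics/w4.png",W["image"][:,:,::-1])
o=sensors.get_obs();print(o["tool_pos"],o["tool_rot"],o["qpos"].round(0));print(shift((.540,.038,.113),(180,0,81.5)))
E
```

```text
[0.54064121 0.03781262 0.23595769] [1.79993249e+02 5.00528553e-03 8.14736987e+01] [ 30.   8. -40.  97.   5.  77. -19.]
(array([ 1.00e-01, -7.00e-01,  1.23e+02]), array([ 0.,  0., -0.]))
```

View pics/w4.png

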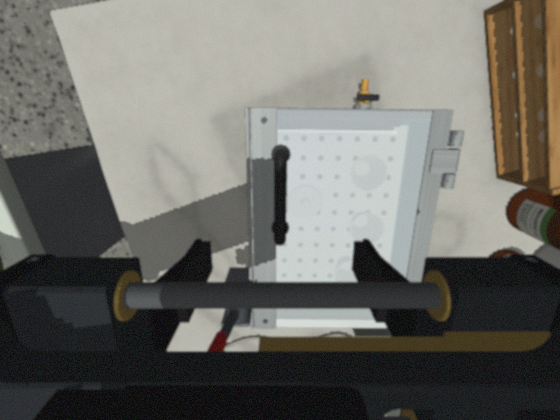

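The bar is at column 280, centred between the fingers and parallel to the pads. Next I'll descend and grip.

>>> {"api": "drive_tool", "payload": {
  "moves": [
    {"x": 0, "y": -0.7, "z": 40, "rx": 0, "ry": 0, "rz": 0, "fingers": -1},
    {"x": 0, "y": -0.7, "z": 80, "rx": 0, "ry": 0, "rz": 0, "fingers": -1},
    {"x": 0, "y": -0.7, "z": 110, "rx": 0, "ry": 0, "rz": 0, "fingers": -1},
    {"x": 0, "y": -0.7, "z": 122, "rx": 0, "ry": 0, "rz": 0, "fingers": -1},
    {"x": 0, "y": -0.7, "z": 122, "rx": 0, "ry": 0, "rz": 0, "fingers": 1},
    {"x": 0, "y": -0.7, "z": 122, "rx": 0, "ry": 0, "rz": 0, "fingers": 1},
    {"x": 0, "y": -0.7, "z": 122, "rx": 0, "ry": 0, "rz": 0, "fingers": 1},
    {"x": 0, "y": -0.7, "z": 122, "rx": 0, "ry": 0, "rz": 0, "fingers": 1},
    {"x": 0, "y": -0.7, "z": 122, "rx": 0, "ry": 0, "rz": 0, "fingers": 1},
    {"x": 0, "y": -0.7, "z": 122, "rx": 0, "ry": 0, "rz": 0, "fingers": 1},
    {"x": 0, "y": -0.7, "z": 122, "rx": 0, "ry": 0, "rz": 0, "fingers": 1},
    {"x": 0, "y": -0.7, "z": 122, "rx": 0, "ry": 0, "rz": 0, "fingers": 1},
    {"x": 0, "y": -0.7, "z": 122, "rx": 0, "ry": 0, "rz": 0, "fingers": 1},
    {"x": 0, "y": -0.7, "z": 122, "rx": 0, "ry": 0, "rz": 0, "fingers": 1},
    {"x": 0, "y": -0.7, "z": 122, "rx": 0, "ry": 0, "rz": 0, "fingers": 1}
  ],
  "force": 45
}}

```text
time_s: 11.28
tool_pos: [0.5388, 0.0381, 0.1138]
tool_rot: [-179.9, 0.0, 81.6]
force: [-4.4, 0.5, 3.6]
grip_width: 0.0108
grasp_force: 45.0
```

>>> {"api": "drive_tool", "payload": {
  "moves": [
    {"x": 0, "y": 0.4, "z": -2, "rx": 0, "ry": 0, "rz": 0, "fingers": 1},
    {"x": 0, "y": 0.9, "z": -4, "rx": 0, "ry": 0, "rz": 0, "fingers": 1},
    {"x": 0, "y": 1.4, "z": -6, "rx": 0, "ry": 0, "rz": 0, "fingers": 1},
    {"x": 0, "y": 1.8, "z": -8, "rx": 0, "ry": 0, "rz": 0, "fingers": 1},
    {"x": 0, "y": 2.4, "z": -10, "rx": 0, "ry": 0, "rz": 0, "fingers": 1},
    {"x": 0, "y": 2.4, "z": -10, "rx": 0, "ry": 0, "rz": 0, "fingers": 1},
    {"x": 0, "y": 2.4, "z": -10, "rx": 0, "ry": 0, "rz": 0, "fingers": 1}
  ]
}}

```text
time_s: 12.15
tool_pos: [0.5418, 0.0375, 0.1256]
tool_rot: [-179.9, 0.1, 81.6]
force: [-7.8, 1.9, -3.7]
grip_width: 0.0105
grasp_force: 45.0
```

The seal broke: the pull is down to about 4 N with the handle 12 mm up. I'll raise it to the gap.

>>> {"api": "drive_tool", "payload": {
  "moves": [
    {"x": 0, "y": 0.6, "z": -2, "rx": 0, "ry": 0, "rz": 0, "fingers": 1},
    {"x": 0, "y": 1.2, "z": -4, "rx": 0, "ry": 0, "rz": 0, "fingers": 1},
    {"x": 0, "y": 1.9, "z": -6, "rx": 0, "ry": 0, "rz": 0, "fingers": 1},
    {"x": 0, "y": 2.5, "z": -8, "rx": 0, "ry": 0, "rz": 0, "fingers": 1},
    {"x": 0, "y": 3.2, "z": -10, "rx": 0, "ry": 0, "rz": 0, "fingers": 1},
    {"x": 0, "y": 4, "z": -12, "rx": 0, "ry": 0, "rz": 0, "fingers": 1},
    {"x": 0, "y": 5, "z": -14, "rx": 0, "ry": 0, "rz": 0, "fingers": 1},
    {"x": 0, "y": 5, "z": -14, "rx": 0, "ry": 0, "rz": 0, "fingers": 1},
    {"x": 0, "y": 5, "z": -14, "rx": 0, "ry": 0, "rz": 0, "fingers": 1},
    {"x": 0, "y": 5, "z": -14, "rx": 0, "ry": 0, "rz": 0, "fingers": 1},
    {"x": 0, "y": 5, "z": -14, "rx": 0, "ry": 0, "rz": 0, "fingers": 1}
  ]
}}

```text
time_s: 13.52
tool_pos: [0.5463, 0.0368, 0.1399]
tool_rot: [-179.9, 0.1, 81.6]
force: [-9.2, 1.7, -2.4]
grip_width: 0.0108
grasp_force: 45.0
```

```bash
python3 - <<'E'
from h import *
S=vision.read_camera("side");cv2.imwrite("pics/s3.png",cv2.resize(S["image"][110:250,180:360,::-1],None,fx=4,fy=4))
o=sensors.get_obs();print(o["tool_pos"],o["force"],o["grip_width"],o["grasp_force"],np.abs(o["joint_velocities"]).max())
E
```

```text
[0.54632893 0.03677652 0.13988556] [-8.72652919  1.23268521 -1.89392593] 0.010600430751728661 45.04700303077698 0.13391765456051177
```

View pics/s3.png

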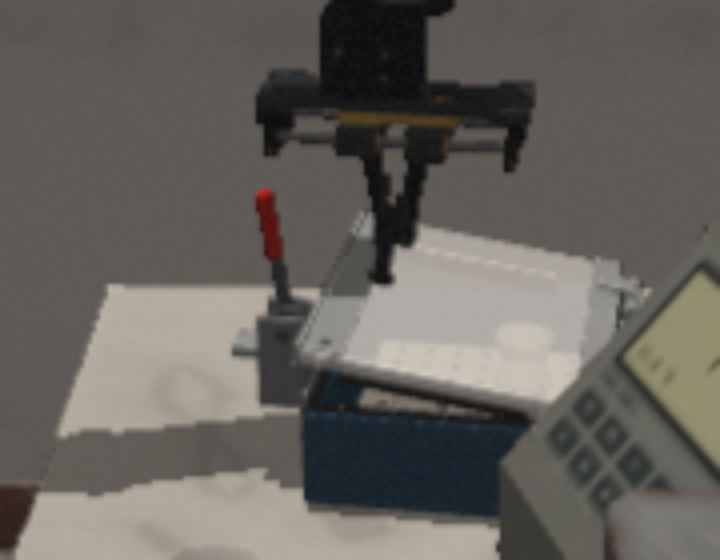

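The lid is ajar with the lever laid back at about 1.7 rad. The gap at the front right corner runs from row 362 to 405 in the crop, about 30 mm, which agrees with the 26 mm rise at the handle.

```bash
python3 -c "
from cell import workorder; print(workorder.sign_off())"
```

```text
the job is handed in; nothing more can be done
None
```

The job is handed in: the lever is flipped back to about 1.7 rad, the seal is broken, and the gripper is holding the lid still with its front edge about 30 mm up (measured from the images and the handle's rise); the hand-in gave no verdict.

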